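# Show the customer the pink party set and call the assistant

### The job

A customer wants the pink party set: point at the pink cups, then at the pink plates, each time bringing the tool point just above the middle of the top of the stack, with the fingertips a few centimetres clear of it, and staying there for two seconds. Then press the green call button fully down and let it come back up, so that an assistant comes to fetch them. Do not touch, move or lift any of the loose goods on the counter, and do not point at the other colours on the way: pass well above them.

Things in the scene. Friction and masses are not known exactly. Their poses are not given: they have to be found in the camera images.
- cups_pink: Bright pink (magenta) stack of five nested paper cups, upside down, loose on the counter: round, 74 mm across at the foot, narrowing to 54 mm at the top, 122 mm high, about 120 g. Origin at the centre of the underside, z up.
- cups_pink_top (a point): Middle of the top of the pink cup stack, 122 mm above its origin.
- plates_pink: Bright pink (magenta) stack of paper plates, loose on the counter: round, 140 mm across, 45 mm high, about 220 g. Origin at the centre of the underside, z up.
- plates_pink_top (a point): Middle of the plate stack at the height of its uppermost rim, 45 mm above its origin.
- cups_blue: Blue stack of five nested paper cups, upside down, loose on the counter: round, 74 mm across at the foot, narrowing to 54 mm at the top, 122 mm high, about 120 g. Origin at the centre of the underside, z up.
- cups_blue_top (a point): Middle of the top of the blue cup stack, 122 mm above its origin.
- plates_blue: Blue stack of paper plates, loose on the counter: round, 140 mm across, 45 mm high, about 220 g. Origin at the centre of the underside, z up.
- plates_blue_top (a point): Middle of the plate stack at the height of its uppermost rim, 45 mm above its origin.
- cups_yellow: Yellow stack of five nested paper cups, upside down, loose on the counter: round, 74 mm across at the foot, narrowing to 54 mm at the top, 122 mm high, about 120 g. Origin at the centre of the underside, z up.
- cups_yellow_top (a point): Middle of the top of the yellow cup stack, 122 mm above its origin.
- plates_yellow: Yellow stack of paper plates, loose on the counter: round, 140 mm across, 45 mm high, about 220 g. Origin at the centre of the underside, z up.
- plates_yellow_top (a point): Middle of the plate stack at the height of its uppermost rim, 45 mm above its origin.
- call (a joint): Travel of the green cap of the call button: 0 m up, 0.006 m fully down; a spring pushes it back up, about 5 N holds it fully down. It moves straight down.
- call_top (a point): Centre of the top face of the call button's round green cap (50 mm across) while up; it goes down with the cap. 22 mm above the counter. The cap sits in a round black housing (66 mm across, 12 mm high) fixed to the counter, at the robot's left or right.
- candle_jar: Bystander: clear jar of party candles with a steel lid, 66 mm across, 89 mm high, loose, on the side of the counter across from the call button. Origin at the centre of its underside.
- tape_roll: Bystander: white roll of tape lying flat, loose, 90 mm across, 24 mm high, beside the plates, at the robot's left or right. Origin at the centre of its underside.
- balloon_weight: Bystander: silver cone-shaped balloon weight, loose, 60 mm across, 55 mm high, beside the plates, at the robot's left or right. Origin at the centre of its underside.
Mind the look-alikes: they are no part of the job. Leave any grey look-alike of the plates_pink alone.

How it is judged:
On the way, in this order (a step that is already met when the one before it is completed fails the run):
1. the tool point stays just above the middle of the pink cups (within 30 mm sideways, 12 to 80 mm above the top) for about two seconds (horizontal distance between the grasp point and cups_pink_top below 0.03 m and z of the grasp point in the frame of cups_pink_top between 0.012 and 0.08 m), for 1.8 s.
2. then just above the middle of the pink plates (same tolerances) for about two seconds (horizontal distance between the grasp point and plates_pink_top below 0.03 m and z of the grasp point in the frame of plates_pink_top between 0.012 and 0.08 m), for 1.8 s.
3. then the fingers press the green call button down (at least 4.5 of its 6 mm) (value of joint call above 0.0045 m and contact force between the fingers and call above 0.5 N), for 0.05 s.
At the end, for the whole second after the job is handed in: The call button is up again (less than 1.5 mm down), and every stack, the jar, the tape roll and the balloon weight stand upright and at rest within 10 mm of where they started (value of joint call below 0.0015 m and distance of each of cups_pink, cups_blue, cups_yellow, plates_pink, plates_blue, plates_yellow, candle_jar, tape_roll, balloon_weight from where it was at the start of the episode below 0.01 m and angle between each of cups_pink, cups_blue, cups_yellow, plates_pink, plates_blue, plates_yellow, candle_jar, tape_roll, balloon_weight's own z axis and vertical below 0.1 rad and linear speed of each of cups_pink, cups_blue, cups_yellow, plates_pink, plates_blue, plates_yellow, candle_jar, tape_roll, balloon_weight below 0.02 m/s); the robot touches nothing.
It fails at once if the robot touches a stack of cups or plates, the jar, the tape roll or the balloon weight (more than 0.3 N) (contact force between any of the fingers, the arm and cups_pink above 0.3 N or contact force between any of the fingers, the arm and cups_blue above 0.3 N or contact force between any of the fingers, the arm and cups_yellow above 0.3 N or contact force between any of the fingers, the arm and plates_pink above 0.3 N or contact force between any of the fingers, the arm and plates_blue above 0.3 N or contact force between any of the fingers, the arm and plates_yellow above 0.3 N or contact force between any of the fingers, the arm and candle_jar above 0.3 N or contact force between any of the fingers, the arm and tape_roll above 0.3 N or contact force between any of the fingers, the arm and balloon_weight above 0.3 N).
It fails at once if goods are pushed or lifted more than 15 mm (distance of any of cups_pink, cups_blue, cups_yellow, plates_pink, plates_blue, plates_yellow, candle_jar, tape_roll, balloon_weight from where it was at the start of the episode above 0.015 m).
It fails at once if the tool point comes over the middle of a blue or yellow stack (within 25 mm sideways) less than 55 mm above its top ((horizontal distance between the grasp point and cups_blue_top below 0.025 m and z of the grasp point in the frame of cups_blue_top below 0.055 m) or (horizontal distance between the grasp point and cups_yellow_top below 0.025 m and z of the grasp point in the frame of cups_yellow_top below 0.055 m) or (horizontal distance between the grasp point and plates_blue_top below 0.025 m and z of the grasp point in the frame of plates_blue_top below 0.055 m) or (horizontal distance between the grasp point and plates_yellow_top below 0.025 m and z of the grasp point in the frame of plates_yellow_top below 0.055 m)).
It also fails if it takes over 56 s, if anything falls off the work surface, if the arm or the gripper's body presses on something with over 40 N, if the wrist force passes 120 N, or if a joint passes its speed limit or range.

### The arm

A 6-joint arm with a two-finger parallel gripper is mounted at the origin on the work surface. World frame = base frame: x ahead of the robot, y to its left, z up, the work surface at z = 0. Lengths are in m, angles in rad, forces in N, time in s.
With the tool pointing down it reaches from about 0.35 to 0.775 m from the base axis. Payload 7.3 kg.
Tool frame: the origin (TCP) lies between the finger pads, 19 mm behind the fingertips; this is the grasp point; z points along the fingers, y is the line along which they close (so a half turn about z gives the same grasp; the last joint's range is limited). The gripper opens to 92 mm and grips with 3 to 60 N. Pads are 19 mm wide; open, the fingers measure 130 mm over their backs; the gripper's body (75 mm by 190 mm) begins 47 mm behind the grasp point.
Start: joints at [1.101, 0.342, 1.524, -0, 1.275, -0.146], TCP at [0.167, 0.498, 0.246] pointing down, gripper open.
Joint ranges: [-2.53, 2.53], [-0.77, 2.02], [0.04, 2.7], [-1, 4.14], [0.28, 2.66], [-3.11, 3.11]. Speed limits (rad/s): [2.57, 2.57, 3.14, 3.14, 3.14, 3.14].

### API

Orientations are given as [roll, pitch, yaw] about the fixed x, y, z axes, in that order (R = Rz(yaw) Ry(pitch) Rx(roll)).
In Python, from cell import observe, read_camera, calibration, hand_in gives the robot as it stands.
- The arm moves only by the tool send_rows, never from a script. Its argument "targets" is a list of rows, each a list of 5 numbers: the opening, from 0 (shut) to 1 (fully open), then the shift along the world's x, y, z in m, then the turn about the world's z in rad. A call has 1 to 5 rows; each row shifts and turns the commanded pose from where the row before left it; what a row does not reach is not made up. A row lasts 1/10 s, in which the tool goes at most 50 mm and 8.59 degrees, less where a joint would pass 70% of its speed; a pose out of reach is approached as far as the arm can. A call is refused whole if a number of a shift passes 0.05 or a number of a turn 0.15, either way. A call with a gripper value outside its range is refused whole. The fingers move at their own pace and stop on an object; "grip_force" is the grip in N (left out, the last holds). Time passes only in rows, so rows that do not move let the fingers close. It gives the time, the measured TCP pose, the force, the opening and the grip force at its end, in the units of the state.
- observe(): the state, without advancing time (a new reading comes with each control period).
- read_camera(name): name is "scene" or "top" or "wrist"; returns (picture, depth): 384x512x3 uint8, red, green, blue; 384x512 float32, m along the optical axis (not along the pixel's ray), 0 where there is no reading.
- calibration(name): a dict with "intrinsics" (3x3 intrinsics, pixels), "world_to_cam" (4x4, takes a point from world to camera coordinates); the wrist camera has in their place "hand_eye" (4x4, takes a point from camera to tool coordinates, whose origin is the TCP and whose axes are the flange's). Camera axes: x right, y up, looking along -z (the intrinsics and any distortion apply to the point x, -y, -z); pixel columns grow to the right and rows downward; lengths in m; the calibration is good to about 2 mm. A picture is of the moment at which its call begins: read the wrist's pose just before it. calibration takes no time and is no camera call.
- hand_in(): hands the job in; it is judged then, once.
The state is a dict: "time": time; "qpos": joint angles; "qvel": joint speeds; "joint_efforts": joint torques, N m; "tool_pos": TCP position; "tool_rot": TCP orientation; "contact_force": force on the tool from outside, world axes, zero at the start; "torque": the same for the moment, N m; "opening": finger opening in m; "grip_force": force on a finger pad.
Only numpy, scipy, OpenCV 4.12 (cv2) and the standard library are available. Lean on these libraries where they do the work, as an engineer would, in place of code of your own. Each camera call takes 0.05 s, during which the arm holds its last target. There are 200 camera calls.

## Working session

There is one attempt and no reset: what is moved stays moved. The work goes in short steps, Python scripts to look and compute and a tool call to move; the robot and the scene stay as the last step left them, time stands still between calls to the robot, and variables do not carry over. Pictures are saved under pics/ and viewed, at most 10 in all, crops included, and the job is handed in when it is done.

Besides the shell and the picture viewer there is one more tool, called after "Emit:" as name(argument=value, ...), one argument or row to a line, values as JSON. send_rows: Moves the arm, as the interface text tells. Its arguments: {"type":"object","properties":{"targets":{"type":"array","items":{"type":"array","items":{"type":"number"}}},"grip_force":{"type":"number"}},"required":["targets"]}

```bash
mkdir -p pics; cat > h.py <<'E'
import numpy as np, cv2
from cell import observe, read_camera, calibration
def cloud(name):
    im,d=read_camera(name); c=calibration(name); K=np.array(c["intrinsics"]); T=np.linalg.inv(np.array(c["world_to_cam"]))
    v,u=np.mgrid[:d.shape[0],:d.shape[1]]
    P=np.stack([(u-K[0,2])/K[0,0]*d,-(v-K[1,2])/K[1,1]*d,-d,np.ones_like(d)],-1)@T.T
    P=P[...,:3]; P[d==0]=np.nan
    return im,P
E
python3 - <<'E'
from h import *
for n in("top","scene"):
    im,P=cloud(n); np.savez(n+".npz",im=im,P=P)
    cv2.imwrite(f"pics/{n}.png",cv2.cvtColor(im,cv2.COLOR_RGB2BGR))
print(observe()["time"],calibration("top").keys())
im,P=np.load("top.npz").values()
m=((np.nan_to_num(P[...,2])>.012)).astype(np.uint8)
hsv=cv2.cvtColor(im,cv2.COLOR_RGB2HSV)
n,l,s,c=cv2.connectedComponentsWithStats(m)
for i in range(1,n):
    if s[i,4]<60: continue
    k=l==i; zt=np.nanpercentile(P[k][:,2],97); t=k&(P[...,2]>zt-.008)
    lo,hi=np.nanpercentile(P[k],2,axis=0),np.nanpercentile(P[k],98,axis=0)
    print(c[i].round(),s[i,4],"z",zt.round(3),"topctr",np.nanmean(P[t],0).round(3),"lo",lo.round(3),"hi",hi.round(3),np.median(hsv[k],0))
E
```

```text
0.1 dict_keys(['intrinsics', 'world_to_cam'])
[409.  95.] 3687 z 0.061 topctr [ 0.88  -0.418  0.058] lo [ 0.818 -0.567  0.013] hi [ 0.936 -0.27   0.061] [40. 11. 81.]
[93. 93.] 3719 z 0.113 topctr [0.877 0.414 0.109] lo [0.833 0.279 0.012] hi [0.914 0.546 0.113] [ 60. 193.  79.]
[363.  97.] 252 z 0.038 topctr [ 0.877 -0.31   0.035] lo [ 0.857 -0.33   0.015] hi [ 0.897 -0.289  0.039] [ 16. 224. 122.]
[244. 117.] 2175 z 0.046 topctr [0.82  0.018 0.042] lo [ 0.753 -0.046  0.027] hi [0.881 0.08  0.047] [113.  14.  72.]
[ 97. 152.] 2340 z 0.047 topctr [0.725 0.414 0.042] lo [0.659 0.345 0.018] hi [0.785 0.474 0.047] [113.  15.  66.]
[489. 177.] 3571 z 0.052 topctr [ 0.659 -0.653  0.049] lo [ 0.553 -0.699  0.016] hi [ 0.759 -0.6    0.053] [110.  12. 127.]
[172. 176.] 2213 z 0.046 topctr [0.658 0.211 0.042] lo [0.594 0.144 0.029] hi [0.72  0.272 0.047] [164. 236. 122.]
[352. 179.] 2225 z 0.046 topctr [ 0.652 -0.278  0.042] lo [ 0.589 -0.339  0.023] hi [ 0.715 -0.21   0.047] [ 30. 216. 124.]
[ 16. 192.] 1681 z 0.045 topctr [0.658 0.639 0.042] lo [0.546 0.586 0.016] hi [0.69  0.666 0.046] [96
[... 498 characters left out ...]
.] 625 z 0.123 topctr [ 0.462 -0.01   0.118] lo [ 0.439 -0.043  0.033] hi [0.496 0.021 0.123] [111. 219. 109.]
[190. 253.] 732 z 0.122 topctr [0.456 0.157 0.118] lo [0.431 0.123 0.019] hi [0.49  0.181 0.123] [ 29.  228.  104.5]
[391. 252.] 326 z 0.024 topctr [ 0.453 -0.386  0.021] lo [ 0.427 -0.409  0.012] hi [ 0.481 -0.36   0.025] [ 68. 191.  84.]
[105. 258.] 791 z 0.092 topctr [0.444 0.375 0.089] lo [0.415 0.344 0.018] hi [0.475 0.403 0.092] [113.  17.  97.]
[469. 323.] 10044 z 0.092 topctr [ 0.273 -0.567  0.089] lo [ 0.139 -0.66   0.02 ] hi [ 0.427 -0.44   0.092] [90.  7. 70.]
[ 17. 342.] 2953 z 0.11 topctr [0.212 0.595 0.112] lo [0.146 0.564 0.015] hi [0.333 0.616 0.116] [ 93. 202.  29.]
```

View pics/top.png

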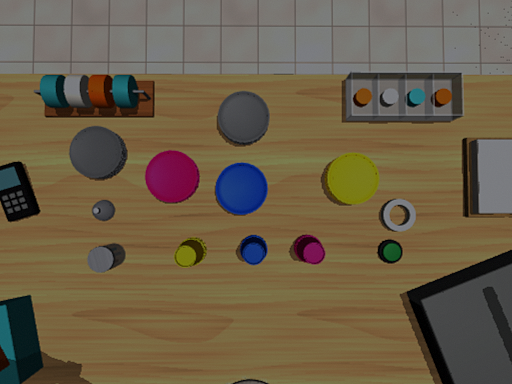

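View pics/scene.png

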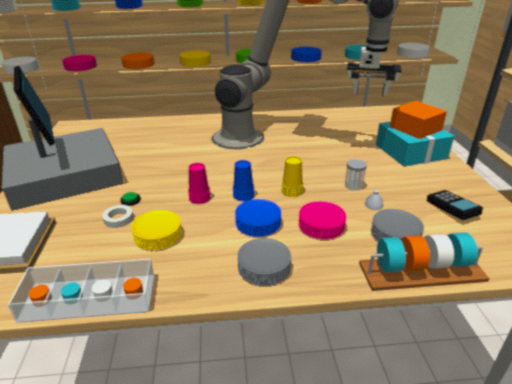

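The top view shows the pink cups at (310,250) and the pink plates at (172,176), with the call button at (391,252). Grey plate look-alikes are at (244,117) and (97,152). The saturated magenta stack with hue about 164 is the one meant. I'll confirm both in one crop and check the robot's orientation.

```bash
python3 - <<'E'
from h import *
im,P=np.load("top.npz").values()
cv2.imwrite("pics/crop.png",cv2.resize(cv2.convertScaleAbs(cv2.cvtColor(im[90:290,60:420],cv2.COLOR_RGB2BGR),alpha=1.6),None,fx=2.2,fy=2.2))
o=observe(); print(o["tool_pos"],o["tool_rot"],o["contact_force"])
hsv=cv2.cvtColor(im,cv2.COLOR_RGB2HSV)
for nm,(u,v),z in(("cup",(310,250),.116),("plate",(172,176),.03),("btn",(391,252),.018)):
    k=np.zeros(im.shape[:2],bool);k[v-35:v+35,u-35:u+35]=1;k&=P[...,2]>z
    if nm=="btn":k[:,:u-15]=0;k&=(abs(hsv[...,0].astype(int)-65)<15)&(hsv[...,1]>100)
    p=P[k][:,:2].astype(np.float32); print(nm,k.sum(),cv2.minEnclosingCircle(p))
E
```

```text
[0.16686225 0.49744187 0.2449267 ] [-3.14026172e+00 -2.24252122e-04  2.81776191e+00] [0.54833901 0.256717   0.70626903]
cup 288 ((0.46319329738616943, -0.1576729565858841), 0.02725827880203724)
plate 2165 ((0.6582962274551392, 0.21011653542518616), 0.07032109797000885)
btn 254 ((0.45323625206947327, -0.3866124451160431), 0.025003885850310326)
```

View pics/crop.png

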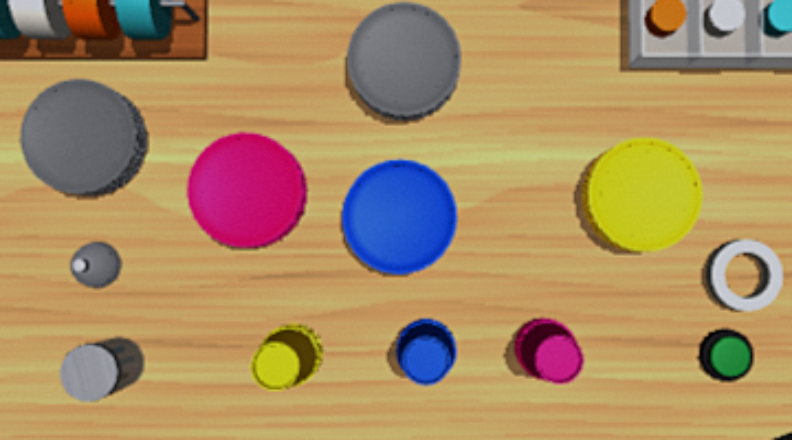

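Emit:
send_rows(
  targets=[
    [0, 0.05, -0.03, 0.01, 0],
    [0, 0.05, -0.03, 0, 0],
    [0, 0.04, -0.03, 0, 0],
    [0, 0.04, -0.03, 0, 0],
    [0, 0.03, -0.04, 0, 0],
  ],
)

```text
time: 0.6
tool_pos: [0.3641, 0.3456, 0.2535]
tool_rot: [3.141, 0.0, 2.818]
contact_force: [0.8, -0.4, 0.3]
opening: 0.0565
grip_force: 0.0
```

The crop confirms it: the magenta cups are at the right of the cup row (crop 550,350), and the magenta plates are at crop (247,190). The grey plates are separate. The gripper is closing, so I'll carry on to above the pink cups.

Emit:
send_rows(
  targets=[
    [0, 0.01, -0.05, 0, 0.05],
    [0, 0.01, -0.05, 0, 0.05],
    [0, 0.01, -0.05, 0, 0.05],
    [0, 0.01, -0.05, 0, 0.05],
    [0, 0.01, -0.05, 0, 0.05],
  ],
)

```text
time: 1.1
tool_pos: [0.411, 0.0996, 0.2539]
tool_rot: [3.141, -0.0, 3.07]
contact_force: [1.3, 0.5, 0.7]
opening: 0.0164
grip_force: 0.0
```

Emit:
send_rows(
  targets=[
    [0, 0.01, -0.05, 0, 0.05],
    [0, 0.01, -0.05, 0, 0],
    [0, 0.01, -0.05, 0, 0],
    [0, 0.01, -0.04, 0, 0],
    [0, 0, 0, 0, 0],
  ],
)

```text
time: 1.6
tool_pos: [0.4513, -0.0899, 0.2535]
tool_rot: [-3.14, -0.0, 3.112]
contact_force: [-0.1, 0.4, -0.1]
opening: 0.0005
grip_force: 0.0
```

Emit:
send_rows(
  targets=[
    [0, 0, 0, 0, 0],
    [0, 0, 0, 0, 0],
    [0, 0, 0, 0, 0],
  ],
)

```text
time: 1.9
tool_pos: [0.4503, -0.0842, 0.254]
tool_rot: [3.141, -0.0, 3.12]
contact_force: [-0.5, 0.1, -0.0]
opening: 0.0003
grip_force: 0.0
```

Emit:
send_rows(
  targets=[
    [0, 0.007, -0.037, 0, 0],
    [0, 0.006, -0.037, 0, 0],
    [0, 0, 0, -0.03, 0],
    [0, 0, 0, -0.03, 0],
    [0, 0, 0, -0.02, 0],
  ],
)

```text
time: 2.4
tool_pos: [0.463, -0.1582, 0.1724]
tool_rot: [3.141, -0.002, 3.119]
contact_force: [-0.3, -0.5, -0.2]
opening: 0.0005
grip_force: 0.0
```

Emit:
send_rows(
  targets=[
    [0, 0, 0, 0, 0],
    [0, 0, 0, 0, 0],
    [0, 0, 0, 0, 0],
    [0, 0, 0, 0, 0],
    [0, 0, 0, 0, 0],
  ],
)

```text
time: 2.9
tool_pos: [0.464, -0.1596, 0.1749]
tool_rot: [-3.141, 0.002, 3.118]
contact_force: [1.0, 0.4, -0.4]
opening: 0.0005
grip_force: 0.0
```

Emit:
send_rows(
  targets=[
    [0, 0, 0, 0, 0],
    [0, 0, 0, 0, 0],
    [0, 0, 0, 0, 0],
    [0, 0, 0, 0, 0],
    [0, 0, 0, 0, 0],
  ],
)

```text
time: 3.4
tool_pos: [0.4636, -0.1596, 0.174]
tool_rot: [3.141, -0.0, 3.118]
contact_force: [-0.1, 0.2, 0.3]
opening: 0.0004
grip_force: 0.0
```

Emit:
send_rows(
  targets=[
    [0, 0, 0, 0, 0],
    [0, 0, 0, 0, 0],
    [0, 0, 0, 0, 0],
    [0, 0, 0, 0, 0],
    [0, 0, 0, 0, 0],
  ],
)

```text
time: 3.9
tool_pos: [0.4636, -0.1596, 0.174]
tool_rot: [3.142, 0.0, 3.118]
contact_force: [-0.4, 0.9, -0.1]
opening: 0.0002
grip_force: 0.0
```

Emit:
send_rows(
  targets=[
    [0, 0, 0, 0, 0],
    [0, 0, 0, 0, 0],
    [0, 0, 0, 0, 0],
    [0, 0, 0, 0, 0],
    [0, 0, 0, 0, 0],
  ],
)

```text
time: 4.4
tool_pos: [0.4636, -0.1596, 0.174]
tool_rot: [3.142, -0.0, 3.118]
contact_force: [0.0, -0.1, -0.7]
opening: 0.0006
grip_force: 0.0
```

Emit:
send_rows(
  targets=[
    [0, 0, 0, 0, 0],
    [0, 0, 0, 0, 0],
    [0, 0, 0, 0, 0],
    [0, 0, 0, 0, 0],
    [0, 0, 0, 0, 0],
  ],
)

```text
time: 4.9
tool_pos: [0.4636, -0.1596, 0.174]
tool_rot: [3.142, 0.0, 3.118]
contact_force: [0.8, 0.3, -0.5]
opening: 0.0003
grip_force: 0.0
```

The two-second hold over the cups is done. Next I go up and across to the pink plates.

Emit:
send_rows(
  targets=[
    [0, 0, 0, 0.04, 0],
    [0, 0, 0, 0.04, 0],
    [0, 0.02, 0.037, 0, 0],
    [0, 0.02, 0.037, 0, 0],
    [0, 0.02, 0.037, 0, 0],
  ],
)

```text
time: 5.4
tool_pos: [0.5242, -0.0476, 0.2545]
tool_rot: [-3.141, 0.001, 3.117]
contact_force: [0.4, -0.7, -0.2]
opening: 0.0001
grip_force: 0.0
```

Emit:
send_rows(
  targets=[
    [0, 0.02, 0.037, 0, 0],
    [0, 0.02, 0.037, 0, 0],
    [0, 0.02, 0.037, 0, 0],
    [0, 0.02, 0.037, 0, 0],
    [0, 0.02, 0.037, 0, 0],
  ],
)

```text
time: 5.9
tool_pos: [0.6242, 0.1381, 0.2539]
tool_rot: [-3.142, -0.0, 3.118]
contact_force: [0.1, 0.5, 0.4]
opening: 0.0004
grip_force: 0.0
```

Emit:
send_rows(
  targets=[
    [0, 0.02, 0.037, 0, 0],
    [0, 0.015, 0.037, 0, 0],
    [0, 0, 0, 0, 0],
    [0, 0, 0, 0, 0],
    [0, 0, 0, 0, 0],
  ],
)

```text
time: 6.4
tool_pos: [0.6584, 0.2096, 0.2539]
tool_rot: [-3.141, -0.001, 3.117]
contact_force: [-0.4, -0.3, -0.1]
opening: 0.0005
grip_force: 0.0
```

Now down to z 0.098, about 53 mm above the plates, and hold.

Emit:
send_rows(
  targets=[
    [0, 0, 0, -0.045, 0],
    [0, 0, 0, -0.045, 0],
    [0, 0, 0, -0.04, 0],
    [0, 0, 0, -0.026, 0],
    [0, 0, 0, 0, 0],
  ],
)

```text
time: 6.9
tool_pos: [0.6561, 0.2084, 0.0939]
tool_rot: [-3.14, -0.008, 3.116]
contact_force: [-0.5, 0.1, 0.2]
opening: 0.0004
grip_force: 0.0
```

Emit:
send_rows(
  targets=[
    [0, 0, 0, 0, 0],
    [0, 0, 0, 0, 0],
    [0, 0, 0, 0, 0],
    [0, 0, 0, 0, 0],
    [0, 0, 0, 0, 0],
  ],
)

```text
time: 7.4
tool_pos: [0.6589, 0.2105, 0.0989]
tool_rot: [3.141, 0.001, 3.118]
contact_force: [1.3, -0.2, 0.1]
opening: 0.0002
grip_force: 0.0
```

Emit:
send_rows(
  targets=[
    [0, 0, 0, 0, 0],
    [0, 0, 0, 0, 0],
    [0, 0, 0, 0, 0],
    [0, 0, 0, 0, 0],
    [0, 0, 0, 0, 0],
  ],
)

```text
time: 7.9
tool_pos: [0.6586, 0.2105, 0.0979]
tool_rot: [3.142, -0.0, 3.118]
contact_force: [-0.0, -0.7, -0.1]
opening: 0.0005
grip_force: 0.0
```

Emit:
send_rows(
  targets=[
    [0, 0, 0, 0, 0],
    [0, 0, 0, 0, 0],
    [0, 0, 0, 0, 0],
    [0, 0, 0, 0, 0],
    [0, 0, 0, 0, 0],
  ],
)

```text
time: 8.4
tool_pos: [0.6586, 0.2104, 0.098]
tool_rot: [3.141, 0.0, 3.118]
contact_force: [0.5, -0.4, 0.1]
opening: 0.0004
grip_force: 0.0
```

Emit:
send_rows(
  targets=[
    [0, 0, 0, 0, 0],
    [0, 0, 0, 0, 0],
    [0, 0, 0, 0, 0],
    [0, 0, 0, 0, 0],
    [0, 0, 0, 0, 0],
  ],
)

```text
time: 8.9
tool_pos: [0.6586, 0.2104, 0.098]
tool_rot: [3.141, 0.0, 3.118]
contact_force: [-0.4, -0.4, -0.2]
opening: 0.0003
grip_force: 0.0
```

Emit:
send_rows(
  targets=[
    [0, 0, 0, 0, 0],
    [0, 0, 0, 0, 0],
    [0, 0, 0, 0, 0],
  ],
)

```text
time: 9.2
tool_pos: [0.6586, 0.2104, 0.098]
tool_rot: [3.142, 0.0, 3.118]
contact_force: [-0.3, -0.2, -1.2]
opening: 0.0007
grip_force: 0.0
```

The plates are done. Next I go up and across to the button at (0.453, -0.386).

Emit:
send_rows(
  targets=[
    [0, 0, 0, 0.04, 0],
    [0, 0, 0, 0.04, 0],
    [0, 0, 0, 0.04, 0],
    [0, 0, 0, 0.04, 0],
    [0, 0, 0, 0, 0],
  ],
)

```text
time: 9.7
tool_pos: [0.6607, 0.2109, 0.2656]
tool_rot: [3.139, 0.012, 3.118]
contact_force: [0.9, -0.7, 0.3]
opening: 0.0005
grip_force: 0.0
```

Emit:
send_rows(
  targets=[
    [0, -0.014, -0.04, 0, 0],
    [0, -0.014, -0.04, 0, 0],
    [0, -0.014, -0.04, 0, 0],
    [0, -0.014, -0.04, 0, 0],
    [0, -0.014, -0.04, 0, 0],
  ],
)

```text
time: 10.2
tool_pos: [0.5876, 0.0091, 0.2575]
tool_rot: [3.142, -0.001, 3.118]
contact_force: [-0.4, -0.9, 0.2]
opening: 0.0002
grip_force: 0.0
```

Emit:
send_rows(
  targets=[
    [0, -0.014, -0.04, 0, 0],
    [0, -0.014, -0.04, 0, 0],
    [0, -0.014, -0.04, 0, 0],
    [0, -0.014, -0.04, 0, 0],
    [0, -0.014, -0.04, 0, 0],
  ],
)

```text
time: 10.7
tool_pos: [0.5176, -0.1909, 0.2576]
tool_rot: [3.141, -0.0, 3.118]
contact_force: [1.8, 0.0, -0.1]
opening: 0.0003
grip_force: 0.0
```

Emit:
send_rows(
  targets=[
    [0, -0.014, -0.04, 0, 0],
    [0, -0.014, -0.04, 0, 0],
    [0, -0.014, -0.04, 0, 0],
    [0, -0.014, -0.04, 0, 0],
    [0, -0.01, -0.037, 0, 0],
  ],
)

```text
time: 11.2
tool_pos: [0.4513, -0.3882, 0.2575]
tool_rot: [3.141, -0.001, 3.117]
contact_force: [0.2, -0.0, -0.4]
opening: 0.0005
grip_force: 0.0
```

Emit:
send_rows(
  targets=[
    [0, 0, 0, 0, 0],
    [0, 0, 0, 0, 0],
    [0, 0, 0, 0, 0],
  ],
)

```text
time: 11.5
tool_pos: [0.4528, -0.3856, 0.2577]
tool_rot: [3.141, -0.0, 3.118]
contact_force: [0.3, -0.4, -0.5]
opening: 0.0006
grip_force: 0.0
```

Emit:
send_rows(
  targets=[
    [0, 0, 0, -0.04, 0],
    [0, 0, 0, -0.04, 0],
    [0, 0, 0, -0.04, 0],
    [0, 0, 0, -0.03, 0],
    [0, 0, 0, -0.02, 0],
  ],
)

```text
time: 12.0
tool_pos: [0.4526, -0.3841, 0.0857]
tool_rot: [3.139, -0.002, 3.12]
contact_force: [0.2, -0.3, 0.4]
opening: 0.0006
grip_force: 0.0
```

Emit:
send_rows(
  targets=[
    [0, 0, 0, -0.015, 0],
    [0, 0, 0, -0.01, 0],
    [0, 0, 0, -0.008, 0],
    [0, 0, 0, -0.004, 0],
    [0, 0, 0, 0, 0],
  ],
)

```text
time: 12.5
tool_pos: [0.4528, -0.3863, 0.051]
tool_rot: [3.141, -0.0, 3.118]
contact_force: [-0.1, -0.6, -0.5]
opening: 0.0003
grip_force: 0.0
```

Emit:
send_rows(
  targets=[
    [0, 0, 0, 0, 0],
    [0, 0, 0, -0.003, 0],
    [0, 0, 0, -0.003, 0],
    [0, 0, 0, -0.003, 0],
    [0, 0, 0, 0, 0],
  ],
)

```text
time: 13.0
tool_pos: [0.4523, -0.3864, 0.0415]
tool_rot: [3.141, -0.001, 3.118]
contact_force: [-1.2, -0.4, 1.0]
opening: 0.0003
grip_force: 0.0
```

Emit:
send_rows(
  targets=[
    [0, 0, 0, -0.003, 0],
    [0, 0, 0, -0.002, 0],
    [0, 0, 0, -0.001, 0],
    [0, 0, 0, 0, 0],
    [0, 0, 0, 0, 0],
  ],
)

```text
time: 13.5
tool_pos: [0.4527, -0.3867, 0.0362]
tool_rot: [-3.141, 0.0, 3.118]
contact_force: [-1.0, 1.6, 4.1]
opening: 0.0002
grip_force: 2.1
```

Emit:
send_rows(
  targets=[
    [0, 0, 0, -0.001, 0],
    [0, 0, 0, -0.001, 0],
    [0, 0, 0, 0, 0],
    [0, 0, 0, 0, 0],
  ],
)

```text
time: 13.9
tool_pos: [0.4527, -0.3867, 0.035]
tool_rot: [-3.141, 0.0, 3.118]
contact_force: [-3.0, 2.1, 10.0]
opening: 0.0002
grip_force: 5.5
```

The 10 N reading is well above the 5 N spring, so the button is at its stop. Now I release it and go back up.

Emit:
send_rows(
  targets=[
    [0, 0, 0, 0.005, 0],
    [0, 0, 0, 0.01, 0],
    [0, 0, 0, 0.03, 0],
    [0, 0, 0, 0.04, 0],
    [0, 0, 0, 0.04, 0],
  ],
)

```text
time: 14.4
tool_pos: [0.4523, -0.3862, 0.16]
tool_rot: [3.14, -0.001, 3.118]
contact_force: [-0.2, 0.5, -0.1]
opening: 0.0005
grip_force: 0.0
```

Emit:
send_rows(
  targets=[
    [0, 0, 0, 0.04, 0],
    [0, 0, 0, 0.03, 0],
    [0, 0, 0, 0, 0],
    [0, 0, 0, 0, 0],
    [0, 0, 0, 0, 0],
  ],
)

```text
time: 14.9
tool_pos: [0.4521, -0.386, 0.2275]
tool_rot: [3.139, -0.002, 3.118]
contact_force: [-1.1, 0.3, 0.3]
opening: 0.0005
grip_force: 0.0
```

```bash
python3 - <<'E'
from h import *
from cell import hand_in
im,P=cloud("top"); a=np.load("top.npz")["P"]
for nm,(u,v) in dict(cupP=(310,250),plP=(172,176),cupB=(254,250),plB=(242,188),cupY=(190,253),plY=(352,179),jar=(105,258),tape=(399,215),w=(102,210),btn=(391,252)).items():
    s=np.s_[v-6:v+6,u-6:u+6]; print(nm,np.nanmax(a[s][...,2]).round(3),np.nanmax(P[s][...,2]).round(3))
print(observe()["tool_pos"],observe()["contact_force"]); print(hand_in())
E
```

```text
cupP 0.124 0.125
plP 0.043 0.043
cupB 0.124 0.123
plB 0.042 0.043
cupY 0.124 0.124
plY 0.042 0.045
jar 0.094 0.093
tape 0.003 0.004
w 0.057 0.058
btn 0.026 0.025
[ 0.4520716  -0.38600152  0.22730088] [ 0.0419275  -0.15915477  0.80786685]
the job is handed in; nothing more can be done
None
```

I pointed at the pink cups and then the pink plates for over two seconds each, pressed the call button to its stop (10 N) and released it, saw no sign that any goods had moved, and handed the job in at about 15 s; no verdict was returned.

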